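Zero the scale and load the solvent crate

TASK

With the bottles still off the scale, turn the tare knob until its yellow pointer stands on the red zero mark, and leave it there. Then stand the white alcohol bottle, the amber bottle and the green spray can upright in the blue crate on the scale, one to each free cell, setting them down rather than dropping them. Leave the solder spool in its cell, keep the bottles upright, and do not disturb the screwdriver, the cutter and the screw dish.

Things in the scene. Friction and masses are not known exactly. Their poses are not given: they have to be found in the camera images.
- tare_knob (a joint): angle of the black tare knob about the vertical; 0 = the yellow pointer stands on the red zero mark, positive = pointer turned counterclockwise from it seen from above; stops at -1.7 and 1.7; stiff enough to stay where it is left
- tare_grip (a point): point on the knob's vertical axis, 12 mm below the top of its bar grip; x axis along the bar towards the pointer end, z up. The bar is 56 mm long, 14 mm thick, 34 mm high, its top 84 mm above the bench, on a 60 mm round skirt whose top is 50 mm above the bench; a white 108 mm dial lies under it, 39 mm above the bench
- zero_mark (a point): the red zero mark on the white dial, 48 mm from the knob's axis, 39 mm above the bench
- scale: grey bench scale fixed to the bench; origin under the centre of its round metal pan (244 mm across, top 50 mm above the bench); a console 130 mm wide with the tare dial reaches out to its -y side to 245 mm from the origin; the knob's axis is at (0, -185 mm) from the origin
- crate: blue open crate, 164 x 164 x 40 mm, standing at any angle on the scale's pan (does not move); origin at the centre of its underside, x and y along its walls; two crossing dividers make 2 x 2 cells
- cell0 (a point): centre of the floor of one 76 x 76 mm cell of the crate (5 mm above the crate's underside); walls 4 mm thick rise 35 mm above it (the one that holds the solder spool)
- cell1 (a point): centre of the floor of one 76 x 76 mm cell of the crate (5 mm above the crate's underside); walls 4 mm thick rise 35 mm above it (free at the start)
- cell2 (a point): centre of the floor of one 76 x 76 mm cell of the crate (5 mm above the crate's underside); walls 4 mm thick rise 35 mm above it (free at the start)
- cell3 (a point): centre of the floor of one 76 x 76 mm cell of the crate (5 mm above the crate's underside); walls 4 mm thick rise 35 mm above it (free at the start)
- alcohol_bottle: white bottle with a clear neck, body 64 mm across, 132 mm tall, 0.19 kg, standing; origin at the centre of its underside, z up; round straight body up to about 90 mm height
- amber_bottle: amber glass bottle with a paper band and a black ribbed cap, 54 mm across, 112 mm tall, about 0.22 kg, standing; origin at the centre of its underside, z up; straight body up to 80 mm height, then a shoulder and a 38 mm cap
- spray_can: green spray can with a white band and a white nozzle, 50 mm across, 120 mm tall, about 0.2 kg, standing; origin at the centre of its underside, z up; straight body up to 95 mm height
- solder_spool: spool of solder wire with blue flanges, 56 mm across, 45 mm tall, standing in one cell of the crate; origin at the centre of its underside
- driver_red: red screwdriver lying on the bench, 174 mm long along its y axis, 24 mm high; leave it alone
- side_cutter: side cutter with blue grips lying on the bench, 134 mm long along its y axis, 55 mm wide, 12 mm high; leave it alone
- screw_dish: round metal dish of screws, 72 mm across, 18 mm high; leave it alone

How it is judged:
By the outcome, as a careful person would: the job done as asked, in the order asked, and still so for the second after the job is handed in, with the robot touching nothing.
It also fails if it takes over 72 s, if anything falls off the work surface, if the arm or the gripper's body presses on something with over 40 N, if the wrist force passes 120 N, or if a joint passes its speed limit or range.

ROBOT

A 6-joint arm with a two-finger parallel gripper is mounted at the origin on a cart in front of the work surface, level with it; the furniture and walls round the work are solid. World frame = base frame: x ahead of the robot, y to its left, z up, the work surface at z = 0. Lengths are in m, angles in rad, forces in N, time in s.
With the tool pointing down it reaches from about 0.225 to 0.725 m from the base axis. Payload 3.1 kg.
Tool frame: the origin (TCP) lies between the finger pads; the fingertips stand 14 mm ahead of it and the grasp point (between the pads) lies 5 mm behind it (robot.finger_overhang is the distance from the TCP to the fingertips, in m); z points along the fingers, y is the line along which they close (so a half turn about z gives the same grasp; the last joint's range is limited). The gripper opens to 85 mm and grips with 20 to 120 N. Pads are 22 mm wide; open, the fingers measure 114 mm over their backs; the gripper's body (76 mm by 85 mm) begins 54 mm behind the grasp point. The pads swing forward as they close: fully open they stand 13 mm farther back than shut.
Start: joints at [-1.326, 0.048, 0.099, 1.622, 0, 1.443], TCP at [0.191, -0.489, 0.245] pointing down, gripper open.
Joint ranges: [-2.91, 2.91], [-0.99, 1.94], [-1.21, 1.42], [-2.12, 2.29], [-1.49, 1.47], [-3.14, 3.14]. Speed limits (rad/s): [2.79, 2.79, 3.14, 3.14, 3.14, 3.14].

INTERFACE

Orientations are given as a unit quaternion [x, y, z, w].
In Python, from rig import robot gives the robot as it stands.
- The arm moves only by the tool step_arm, never from a script. Its argument "steps" is a list that holds one entry, the list of rows, each a list of 7 numbers: the turn, a rotation vector about the tool's x, y, z in degrees, then the shift along the tool's x, y, z in mm, then the closure, from 0 (fully open) to 1 (shut). In form: [[[rx, ry, rz, tx, ty, tz, gripper], ...]]. A call has 1 to 8 rows; each row is the pose to reach, as a shift and turn from the pose commanded when the call began, along the tool's axes at that moment; what a row does not reach only later rows make up. A row lasts 1/10 s, in which the tool goes at most 50 mm and 8.59 degrees, less where a joint would pass 70% of its speed; a pose out of reach is approached as far as the arm can. A call with a gripper value outside its range is refused whole. The fingers move at their own pace and stop on an object; the grip force is fixed at half the most. Time passes only in rows, so rows that repeat a pose let the fingers close. It gives the time, the measured TCP pose, the force, the opening and the grip force at its end, in the units of the state.
- robot.get_obs(): the state, without advancing time (a new reading comes with each control period).
- robot.grab_frame(name): name is "scene" or "side" or "wrist"; returns a dict with "img" (400x640x3 uint8, blue, green, red), "K" (3x3 intrinsics, pixels), "rvec" (rotation vector, rad) and "tvec" (3), from world to camera coordinates, as OpenCV has them. Camera axes: x right, y down, z forward; pixel columns grow to the right and rows downward; lengths in m; the calibration is good to about 2 mm. The wrist camera is an equidistant fisheye: a pixel r from the principal point sees the ray r / f radians off the axis. A picture is of the moment at which its call begins. There is no depth.
- robot.sign_off(): hands the job in; it is judged then, once.
Trained networks look in a picture, given as the dict that the camera call returned (one of the last four; its "shot" number tells which), for a name from the list of things; names that differ only in an ending like _2 or _b are one class to them, and where a whole thing is asked for, a point or a joint stands for the part that bears it (a point fixed in the world has none). Each returns a list of dicts, best first, with "p" (0 to 1); they miss things now and then, are a little off and sometimes report something else, mostly with a low value. They report only what shows in the picture. A call takes as long as a camera call.
- robot.boxes_of(name, picture): "bbox" ([centre column, centre row, width, height] in pixels, round what is visible of it).
- robot.masks_of(name, picture): "pixels" (400x640 bool, what is visible of it) and "bbox" ([centre column, centre row, width, height] in pixels, round what is visible of it).
- robot.spot_point(name, picture): "at" ([row, column] in pixels: a listed point, or the origin of a listed thing).
The state is a dict: "clock": time; "joints": joint angles; "dq": joint speeds; "joint_efforts": joint torques, N m; "eef_pos": TCP position; "tcp_rot": TCP orientation; "contact_force": force on the tool from outside, world axes, zero at the start; "torque": the same for the moment, N m; "gripper_width": finger opening in m; "grip_force": force on a finger pad.
Only numpy, scipy, OpenCV 4.12 (cv2) and the standard library are available. Lean on these libraries where they do the work, as an engineer would, in place of code of your own. Each camera call takes 0.05 s, during which the arm holds its last target. There are 200 camera calls.

## Working session

There is one attempt and no reset: what is moved stays moved. The work goes in short steps, Python scripts to look and compute and a tool call to move; the robot and the scene stay as the last step left them, time stands still between calls to the robot, and variables do not carry over. Pictures are saved under pics/ and viewed, at most 10 in all, crops included, and the job is handed in when it is done.

Besides the shell and the picture viewer there is one more tool, called after "Call:" by a JSON object that holds its "fn" and its "kwargs". step_arm: Moves the arm, as the interface text tells. Its arguments: {"type":"object","properties":{"steps":{"type":"array","items":{"type":"array","items":{"type":"array","items":{"type":"number"}}}}},"required":["steps"]}

```bash
ls; mkdir -p pics
cat > h.py <<'E'
import numpy as np, cv2
from scipy.spatial.transform import Rotation as R
from rig import robot
def ray(f,row,col):
    K=np.array(f["K"]);Rm=cv2.Rodrigues(np.array(f["rvec"],float))[0];t=np.array(f["tvec"],float).ravel()
    d=np.linalg.inv(K)@[col,row,1]
    return -Rm.T@t, Rm.T@d
def onz(f,row,col,z):
    c,d=ray(f,row,col); return c+d*(z-c[2])/d[2]
def tri(l):
    A=np.zeros((3,3));b=np.zeros(3)
    for c,d in l:
        d=d/np.linalg.norm(d);P=np.eye(3)-np.outer(d,d);A+=P;b+=P@c
    return np.linalg.solve(A,b)
def proj(f,p):
    return cv2.projectPoints(np.array(p,float).reshape(-1,1,3),np.array(f["rvec"],float),np.array(f["tvec"],float),np.array(f["K"],float),None)[0].reshape(-1,2)
E
cat > a.py <<'E'
from h import *
o=robot.get_obs();print(o["clock"],np.round(o["eef_pos"],4),np.round(o["tcp_rot"],3),o["contact_force"])
a=robot.grab_frame("scene");b=robot.grab_frame("side")
cv2.imwrite("pics/s1.png",a["img"]);cv2.imwrite("pics/d1.png",b["img"])
Z=dict(tare_grip=.072,zero_mark=.039,scale=0,crate=.05,cell0=.055,cell1=.055,cell2=.055,cell3=.055,alcohol_bottle=0,amber_bottle=0,spray_can=0,solder_spool=.055,driver_red=0,side_cutter=0,screw_dish=0)
for n,z in Z.items():
    for k,f in (("sc",a),("sd",b)):
        for r in robot.spot_point(n,f)[:2 if "cell" not in n else 4]:
            print(n,k,round(r["p"],2),np.round(r["at"]),np.round(onz(f,*r["at"],z)[:2],4))
E
python3 a.py
```

```text
pics
0.0 [ 0.1911 -0.4884  0.2441] [ 0.983  0.185 -0.    -0.001] [-0.3274087  -0.20609405 -0.069027  ]
tare_grip sd 0.63 [196. 313.] [ 0.5585 -0.0622]
zero_mark sc 0.42 [243. 370.] [ 0.5062 -0.258 ]
zero_mark sd 0.93 [205. 293.] [ 0.6033 -0.042 ]
zero_mark sd 0.61 [250. 270.] [0.5524 0.128 ]
scale sc 0.56 [203. 296.] [0.5451 0.1312]
scale sd 0.63 [264. 267.] [0.558  0.1351]
crate sc 0.62 [192. 296.] [0.5367 0.1154]
crate sd 0.84 [248. 270.] [0.5501 0.131 ]
cell0 sc 0.93 [194. 302.] [0.5381 0.0845]
cell0 sc 0.86 [190. 279.] [0.4986 0.1638]
cell0 sc 0.67 [179. 294.] [0.5943 0.2049]
cell0 sc 0.6 [188. 312.] [0.5957 0.1014]
cell0 sd 0.87 [256. 246.] [0.5748 0.1852]
cell0 sd 0.74 [259. 284.] [0.5006 0.1499]
cell0 sd 0.69 [234. 254.] [0.6055 0.1166]
cell0 sd 0.56 [236. 289.] [0.5342 0.0812]
cell1 sc 0.93 [194. 302.] [0.5381 0.0845]
cell1 sc 0.86 [190. 279.] [0.4986 0.1638]
cell1 sc 0.67 [179. 294.] [0.5943 0.2049]
cell1 sc 0.6 [188. 312.] [0.5957 0.1014]
cell1 sd 0.87 [256. 246.] [0.5748 0.1852]
cell1 sd 0.74 [259. 284.] [0.5006 0.1499]
cell1 sd 0.69 [234. 254.] [0.6055 0.1166]
cell1 sd 0.
[... 928 characters left out ...]
261. 333.] [ 0.4083 -0.2127]
spray_can sc 0.36 [219. 253.] [0.3675 0.1298]
spray_can sd 0.74 [205. 391.] [ 0.4142 -0.228 ]
solder_spool sc 0.47 [187. 314.] [0.6067 0.103 ]
solder_spool sd 0.97 [231. 261.] [0.5993 0.0997]
solder_spool sd 0.68 [248. 272.] [0.544  0.1335]
driver_red sc 0.64 [221. 253.] [0.3589 0.1189]
driver_red sd 0.65 [294. 350.] [0.3542 0.1158]
driver_red sd 0.37 [190. 346.] [ 0.55   -0.2234]
side_cutter sc 0.8 [248. 293.] [ 0.3639 -0.0895]
side_cutter sd 0.81 [241. 388.] [ 0.3584 -0.0905]
screw_dish sc 0.56 [204. 229.] [0.362  0.2819]
screw_dish sc 0.27 [264. 332.] [ 0.398  -0.2196]
screw_dish sd 0.9 [351. 296.] [0.369  0.3029]
screw_dish sd 0.29 [260. 288.] [0.5238 0.0994]
```

```bash
python3 -c "
import cv2
a=cv2.imread('pics/s1.png');b=cv2.imread('pics/d1.png')
cv2.imwrite('pics/s1c.png',cv2.resize(a[90:310,220:440],(800,600)[1:]*2 if 0 else (600,600),interpolation=cv2.INTER_CUBIC))
cv2.imwrite('pics/d1c.png',cv2.resize(b[110:310,210:420],(600,571),interpolation=cv2.INTER_CUBIC))"
```

```text
(no output)
```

View pics/s1c.png

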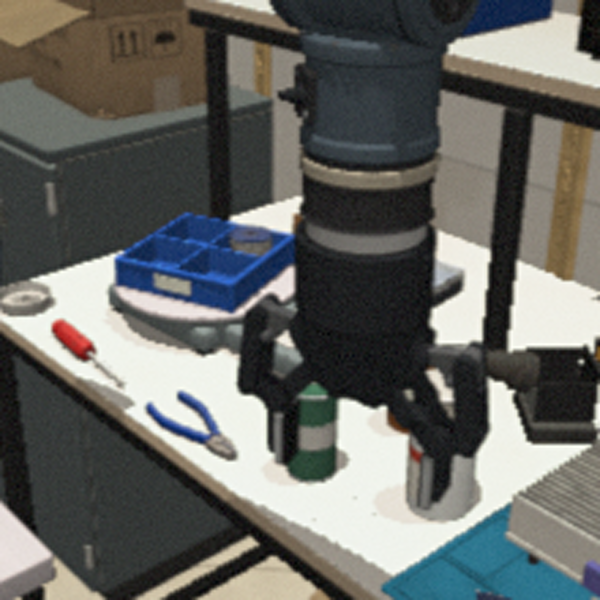

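View pics/d1c.png

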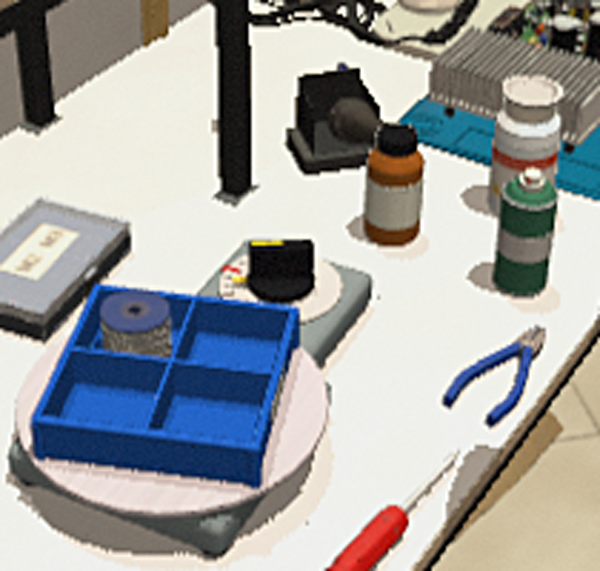

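The side picture shows the crate (spool in its back-left cell), and the knob's yellow pointer near, but not on, the red mark at crop (232,268). In the scene picture the arm hides the bottles, so I'll move over the knob and look from the wrist.

```bash
cat >> h.py <<'E'
def go(x,y,z,yaw):
    """row (rz deg, shift mm) from current pose to TCP x,y,z, tool-x yaw deg, tool down (mod 180)"""
    o=robot.get_obs();T=R.from_quat(o["tcp_rot"]);p=np.array(o["eef_pos"])
    c=T.as_matrix()[:,0];cur=np.degrees(np.arctan2(c[1],c[0]))
    d=(yaw-cur+90)%180-90
    Tt=R.from_euler('z',cur+d,degrees=True)*R.from_euler('x',180,degrees=True)
    rv=(T.inv()*Tt).as_rotvec(degrees=True)
    print("cur",np.round(p,4),round(cur,1),"q6",round(o["joints"][5],2),"t",round(o["clock"],2),"F",np.round(o["contact_force"],1),"w",round(o["gripper_width"],4),"row",np.round(rv,1),np.round(T.inv().apply(np.array([x,y,z])-p)*1000,1))
E
python3 -c "
from h import *
go(.5,-.062,.25,21.6)"
```

```text
cur [ 0.1912 -0.4889  0.2453] 21.4 q6 1.44 t 1.6 F [0.2 0.1 0.6] w 0.0852 row [ 0.  -0.  -0.2] [ 443.1 -285.2   -4.7]
```

Call:
{"fn": "step_arm", "kwargs": {"steps": [[[0,0,0,443,-285,-5,0],[0,0,0,443,-285,-5,0],[0,0,0,443,-285,-5,0],[0,0,0,443,-285,-5,0],[0,0,0,443,-285,-5,0],[0,0,0,443,-285,-5,0],[0,0,0,443,-285,-5,0],[0,0,0,443,-285,-5,0]]]}}

```text
clock: 2.4
eef_pos: [0.4266, -0.1631, 0.2494]
tcp_rot: [0.983, 0.185, 0.0, 0.0]
contact_force: [0.8, -0.6, 0.0]
gripper_width: 0.0855
grip_force: 0.0
```

```bash
python3 -c "
from h import *
go(.5,-.062,.25,21.6)"
```

```text
cur [ 0.4266 -0.1631  0.2494] 21.4 q6 2.26 t 2.4 F [ 0.8 -0.6  0. ] w 0.0855 row [ 0.1 -0.  -0.2] [105.2 -67.4  -0.6]
```

Call:
{"fn": "step_arm", "kwargs": {"steps": [[[0,0,0,105,-67,0,0],[0,0,0,105,-67,0,0],[0,0,0,105,-67,0,0],[0,0,0,105,-67,0,0]]]}}

```text
clock: 2.8
eef_pos: [0.5004, -0.0614, 0.2487]
tcp_rot: [0.982, 0.188, 0.0, -0.0]
contact_force: [-0.1, -0.5, -0.5]
gripper_width: 0.0851
grip_force: 0.0
```

```bash
cat >> h.py <<'E'
def fray(f,row,col):
    """fisheye ray"""
    K=np.array(f["K"]);Rm=cv2.Rodrigues(np.array(f["rvec"],float))[0];t=np.array(f["tvec"],float).ravel()
    v=np.array([(col-K[0,2])/K[0,0],(row-K[1,2])/K[1,1]]);r=np.linalg.norm(v)+1e-12
    d=np.r_[v/r*np.sin(r),np.cos(r)]
    return -Rm.T@t, Rm.T@d
def fonz(f,row,col,z):
    c,d=fray(f,row,col); return c+d*(z-c[2])/d[2]
E
cat > b.py <<'E'
from h import *
import sys
o=robot.get_obs();print(o["clock"],np.round(o["eef_pos"],4))
w=robot.grab_frame("wrist");a=robot.grab_frame("scene")
cv2.imwrite("pics/w2.png",w["img"]);cv2.imwrite("pics/s2.png",a["img"])
Z=dict(tare_grip=.072,zero_mark=.039,scale=0,crate=.05,cell0=.055,alcohol_bottle=0,amber_bottle=0,spray_can=0,solder_spool=.055)
for n,z in Z.items():
    for k,f,g in (("sc",a,onz),("w",w,fonz)):
        for r in robot.spot_point(n,f)[:1 if "cell" not in n else 4]:
            print(n,k,round(r["p"],2),np.round(r["at"]),np.round(g(f,*r["at"],z)[:2],4))
E
python3 b.py
```

```text
2.8 [ 0.5004 -0.0614  0.2487]
tare_grip sc 0.51 [189. 310.] [0.5584 0.0676]
tare_grip w 0.73 [120. 337.] [ 0.5643 -0.0487]
zero_mark sc 0.95 [205. 342.] [ 0.6041 -0.0446]
zero_mark w 0.57 [ 78. 352.] [ 0.6121 -0.0476]
scale sc 0.68 [204. 296.] [0.5422 0.1275]
crate sc 0.67 [190. 299.] [0.5584 0.127 ]
crate w 0.68 [ 80. 176.] [0.5468 0.1374]
cell0 sc 0.96 [187. 310.] [0.5947 0.1101]
cell0 sc 0.93 [183. 295.] [0.5715 0.1717]
cell0 sc 0.88 [190. 282.] [0.502  0.1554]
cell0 sc 0.75 [196. 300.] [0.5205 0.0731]
cell0 w 0.96 [109. 210.] [0.5285 0.0831]
cell0 w 0.71 [ 50. 146.] [0.5712 0.1873]
cell0 w 0.71 [263. 484.] [ 0.4759 -0.2935]
cell0 w 0.7 [116. 146.] [0.497  0.1602]
alcohol_bottle sc 0.62 [276. 383.] [ 0.4617 -0.3451]
alcohol_bottle w 0.88 [260. 484.] [ 0.4635 -0.3361]
amber_bottle sc 0.83 [243. 371.] [ 0.5533 -0.2213]
amber_bottle w 0.61 [183. 454.] [ 0.5488 -0.2254]
spray_can sc 0.79 [262. 333.] [ 0.4073 -0.2162]
spray_can w 0.71 [269. 400.] [ 0.4076 -0.2132]
solder_spool sc 0.73 [188. 313.] [0.5983 0.098 ]
solder_spool w 0.98 [ 36. 211.] [0.6043 0.1107]
```

View pics/w2.png

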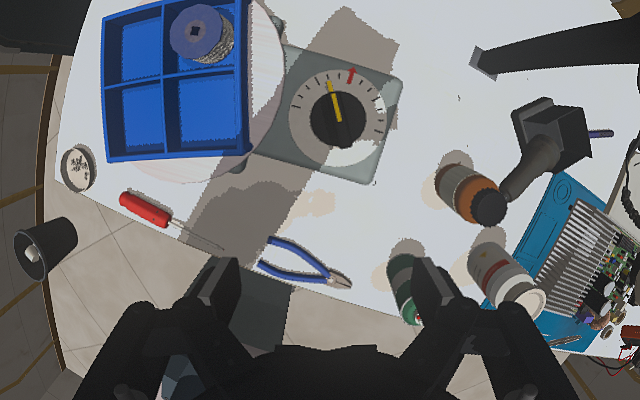

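The wrist picture shows the knob at (338,120), its yellow pointer running to about (330,82), and the red mark at (351,75). The crate is at upper left, and all three bottles are at right. I'll measure these precisely.

```bash
cat > c.py <<'E'
from h import *
w=robot.grab_frame("wrist");im=w["img"];hsv=cv2.cvtColor(im,cv2.COLOR_BGR2HSV)
def knob(w):
    im=w["img"];hsv=cv2.cvtColor(im,cv2.COLOR_BGR2HSV)
    m=np.zeros(im.shape[:2],bool);m[60:160,280:400]=1
    y=m&(hsv[...,0]>20)&(hsv[...,0]<35)&(hsv[...,1]>130)&(hsv[...,2]>100)
    r=m&((hsv[...,0]<8)|(hsv[...,0]>172))&(hsv[...,1]>130)&(hsv[...,2]>90)
    return y,r
y,r=knob(w)
for n,mm in (("y",y),("r",r)):
    p=np.argwhere(mm);print(n,len(p),p.min(0),p.max(0),p.mean(0))
red=np.mean([fonz(w,*q,.039)[:2] for q in np.argwhere(r)],0)
P=np.argwhere(y);Q=np.array([fonz(w,*q,.084)[:2] for q in P])
c=Q.mean(0);u=np.linalg.svd(Q-c)[2][0];u*=np.sign(u[0])
s=(Q-c)@u;print("yellow@.084 c",c,"dir deg",np.degrees(np.arctan2(u[1],u[0])),"ends",c+u*s.min(),c+u*s.max(),"res",np.std((Q-c)@[-u[1],u[0]]))
# dial: fit ellipse of dark knob? skirt
g=im.max(2);dk=np.zeros_like(g);dk[60:160,280:400]=(g[60:160,280:400]<60)
n,l,st,ce=cv2.connectedComponentsWithStats(dk)
k=1+np.argmax(st[1:,4]);print("dark",st[k],ce[k])
cn=max(cv2.findContours((l==k).astype(np.uint8),0,1)[0],key=len)[:,0]
C=np.array([fonz(w,q[1],q[0],.05)[:2] for q in cn]);(cx,cy),rad=cv2.minEnclosingCircle((C*1000).astype(np.float32));print("skirt",cx,cy,rad)
print("red",red)
mk=robot.masks_of("crate",w)[0];
gr=cv2.resize(im[55:165,270:410],None,fx=5,fy=5,interpolation=cv2.INTER_CUBIC);cv2.imwrite("pics/k.png",gr)
# crate blue mask: fit top-rim min area rect
b=((hsv[...,0]>100)&(hsv[...,0]<125)&(hsv[...,1]>150)).astype(np.uint8);b[:,300:]=0
cn=max(cv2.findContours(b,0,1)[0],key=len)[:,0];hull=cv2.convexHull(cn)[:,0]
H=np.array([fonz(w,q[1],q[0],.09)[:2]*1000 for q in hull]).astype(np.float32)
print("crate rect top z=.09 (lower contaminated)",cv2.minAreaRect(H))
E
python3 c.py
```

```text
y 175 [ 79 324] [118 338] [ 98.83428571 331.45714286]
r 68 [ 65 345] [ 81 353] [ 72.48529412 348.14705882]
yellow@.084 c [ 0.58023691 -0.0387062 ] dir deg 37.54993839272508 ends [ 0.56503468 -0.05039235] [ 0.59613771 -0.02648306] res 0.0012141458868603786
dark [ 307   89   57   57 2261] [335.33082707 117.35249889]
skirt 564.2927856445312 -50.170040130615234 30.638778686523438
red [ 0.61525464 -0.04503631]
crate rect top z=.09 (lower contaminated) ((549.5564575195312, 133.14227294921875), (168.05191040039062, 170.14181518554688), 21.880327224731445)
```

View pics/k.png

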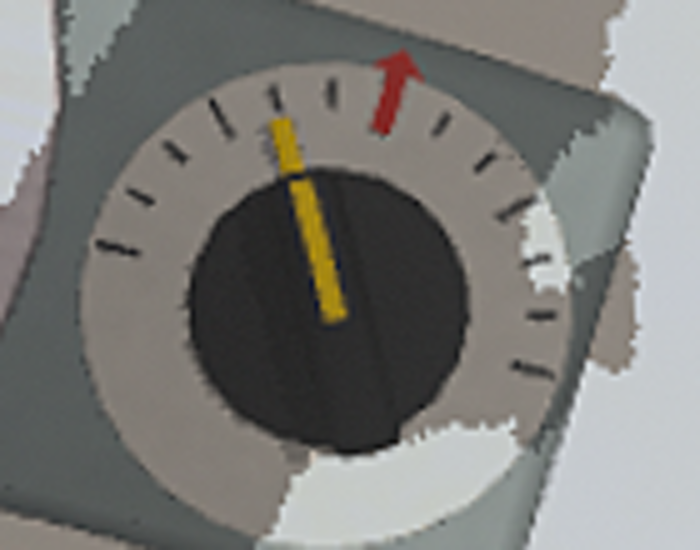

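```bash
cat > d.py <<'E'
from h import *
print(np.round(robot.get_obs()["eef_pos"],4))
w=robot.grab_frame("wrist")
def q(x,y,z): return fonz(w,55+y/5-.4,270+x/5-.4,z)[:2]
def ang(v): return round(np.degrees(np.arctan2(v[1],v[0])),1)
print("dial c",q(325,305,.039),"skirt c",q(328,312,.05))
print("top stripe",q(335,320,.084),q(297,182,.084),ang(q(297,182,.084)-q(335,320,.084)))
for z in (.041,.045,.05): print("low",q(300,172,z),q(276,122,z))
c=q(325,305,.039)
print("tail/tip",q(380,130,.039),q(403,50,.039),"from c",ang(q(380,130,.039)-c),ang(q(403,50,.039)-c), np.linalg.norm(q(380,130,.039)-c))
print("low dir",[ang(q(276,122,z)-c) for z in (.041,.045,.05)])
a=robot.grab_frame("scene");b=robot.grab_frame("side")
for n in ("tare_grip","zero_mark"):
  for f,g in ((w,fray),(a,ray),(b,ray)):
    r=robot.spot_point(n,f)
    if r: cc,d=g(f,*r[0]["at"]);z=.072 if n[0]=="t" else .039;print(n,r[0]["p"],r[0]["at"],cc+d*(z-cc[2])/d[2])
# red in side/scene by colour near the mark
for nm,f in (("sc",a),("sd",b)):
    hs=cv2.cvtColor(f["img"],cv2.COLOR_BGR2HSV);m=((hs[...,0]<8)|(hs[...,0]>172))&(hs[...,1]>110)&(hs[...,2]>80)
    pc=proj(f,[.605,-.045,.039])[0];k=np.argwhere(m);k=k[np.hypot(k[:,0]-pc[1],k[:,1]-pc[0])<10]
    if len(k):print(nm,"red",len(k),onz(f,*k.mean(0),.039))
cv2.imwrite("pics/s3.png",a["img"])
E
python3 d.py
```

```text
[ 0.4991 -0.0642  0.2491]
dial c [ 0.56571282 -0.04893377] skirt c [ 0.56475654 -0.04965435]
top stripe [ 0.56454078 -0.05005482] [ 0.58631232 -0.03384575] 36.7
low [ 0.59072742 -0.03327958] [ 0.59904327 -0.02453654]
low [ 0.5905006  -0.03331588] [ 0.59871772 -0.02467664]
low [ 0.59021707 -0.03336126] [ 0.59831078 -0.02485177]
tail/tip [ 0.60585108 -0.04579617] [ 0.6242624  -0.04385923] from c 4.5 5.0 0.04026070767848006
low dir [np.float64(36.2), np.float64(36.3), np.float64(36.5)]
tare_grip 0.73 [108.6, 208.6] [0.53030372 0.07572148 0.072     ]
tare_grip 0.74 [204.8, 335.7] [ 0.5462052  -0.07354616  0.072     ]
tare_grip 0.61 [199.1, 307.6] [ 0.56321767 -0.04550744  0.072     ]
zero_mark 0.79 [75.7, 350.6] [ 0.61294427 -0.04877535  0.039     ]
zero_mark 0.9 [204.1, 343.4] [ 0.61281746 -0.03977909  0.039     ]
zero_mark 0.64 [205.7, 290.5] [ 0.6085454  -0.03712039  0.039     ]
sd red 9 [ 0.61321403 -0.04386001  0.039     ]
```

The dial centre is at about (0.565,-0.0495). The pointer stands at 36.6° and the zero mark at 5°, so the knob needs to turn -31.7°.

```bash
python3 -c "
from h import *
go(.565,-.0495,.069,36.6)"
```

```text
cur [ 0.499  -0.0642  0.2491] 21.4 q6 2.51 t 4.35 F [-1.3  0.9  0.1] w 0.0854 row [ -0.    0.  -15.2] [ 66.8  10.4 180.1]
```

Call:
{"fn": "step_arm", "kwargs": {"steps": [[[0,0,-8,40,6,40,0.45],[0,0,-15.2,66.8,10.4,80,0.45],[0,0,-15.2,66.8,10.4,110,0.45],[0,0,-15.2,66.8,10.4,140,0.45],[0,0,-15.2,66.8,10.4,165,0.45],[0,0,-15.2,66.8,10.4,180,0.45],[0,0,-15.2,66.8,10.4,180,0.45]]]}}

```text
clock: 5.05
eef_pos: [0.5629, -0.0492, 0.0662]
tcp_rot: [0.95, 0.314, -0.002, -0.001]
contact_force: [-0.2, 0.2, 0.2]
gripper_width: 0.047
grip_force: 0.0
```

```bash
python3 -c "
from h import *
go(.565,-.0495,.069,36.6)"
```

```text
cur [ 0.5629 -0.0492  0.0662] 36.6 q6 2.3 t 5.05 F [-0.2  0.2  0.2] w 0.047 row [-0.2  0.2 -0. ] [ 1.5  1.5 -2.8]
```

Call:
{"fn": "step_arm", "kwargs": {"steps": [[[0,0,0,1,1,-1,0.8],[0,0,0,1,1,-1,1],[0,0,0,1,1,-1,1],[0,0,0,1,1,-1,1],[0,0,0,1,1,-1,1],[0,0,0,1,1,-1,1]]]}}

```text
clock: 5.65
eef_pos: [0.5669, -0.0485, 0.0728]
tcp_rot: [0.949, 0.314, 0.001, -0.001]
contact_force: [-3.6, 4.2, 4.5]
gripper_width: 0.0126
grip_force: 60.6
```

```bash
python3 -c "
from h import *
go(.565,-.0495,.069,5)"
```

```text
cur [ 0.5669 -0.0485  0.0728] 36.6 q6 2.3 t 5.65 F [-3.6  4.2  4.5] w 0.0126 row [-0.1 -0.2 31.6] [-2.1 -0.4  3.8]
```

Call:
{"fn": "step_arm", "kwargs": {"steps": [[[0,0,6,0,0,0,1],[0,0,12,0,0,0,1],[0,0,18,0,0,0,1],[0,0,24,0,0,0,1],[0,0,30,0,0,0,1],[0,0,31.6,0,0,0,1],[0,0,31.6,0,0,0,1]]]}}

```text
clock: 6.35
eef_pos: [0.5672, -0.0492, 0.0728]
tcp_rot: [0.999, 0.044, 0.001, -0.0]
contact_force: [-4.4, 2.5, 5.7]
gripper_width: 0.0131
grip_force: 60.7
```

```bash
python3 -c "
from h import *
go(.565,-.0495,.12,5)"
```

```text
cur [ 0.5672 -0.0492  0.0728] 5.0 q6 2.85 t 6.35 F [-4.4  2.5  5.7] w 0.0131 row [-0.  -0.1  0. ] [ -2.1   0.1 -47.2]
```

Open, then rise and back off to the earlier viewpoint to check the knob.

Call:
{"fn": "step_arm", "kwargs": {"steps": [[[0,0,0,0,0,0,0.45],[0,0,0,0,0,0,0.45],[0,0,0,0,0,0,0.45],[0,0,0,0,0,-45,0.45],[0,0,0,0,0,-90,0.2],[0,0,0,-60,0,-140,0],[0,0,0,-70,0,-180,0],[0,0,0,-70,0,-180,0]]]}}

```text
clock: 7.15
eef_pos: [0.4968, -0.0566, 0.2556]
tcp_rot: [0.999, 0.043, 0.004, 0.001]
contact_force: [-0.0, -0.1, 0.7]
gripper_width: 0.0851
grip_force: 0.0
```

```bash
cat > e.py <<'E'
from h import *
w=robot.grab_frame("wrist");im=w["img"];hsv=cv2.cvtColor(im,cv2.COLOR_BGR2HSV)
print(np.round(robot.get_obs()["eef_pos"],4),robot.get_obs()["clock"])
K=np.array(w["K"])
def fproj(p):
    X=cv2.Rodrigues(np.array(w["rvec"],float))[0]@p+np.array(w["tvec"]).ravel();r=np.hypot(X[0],X[1]);th=np.arctan2(r,X[2])
    return K[0,2]+K[0,0]*th*X[0]/r,K[1,2]+K[1,1]*th*X[1]/r
u,v=map(int,fproj(np.array([.565,-.0495,.039])));print(u,v)
m=np.zeros(im.shape[:2],bool);m[max(v-60,0):v+60,u-60:u+60]=1
y=m&(hsv[...,0]>20)&(hsv[...,0]<35)&(hsv[...,1]>130)&(hsv[...,2]>90)
r=m&((hsv[...,0]<8)|(hsv[...,0]>172))&(hsv[...,1]>130)&(hsv[...,2]>80)
for n,mm,z in (("y top",y,.084),("y dial",y,.045),("red",r,.039)):
    Q=np.array([fonz(w,*q,z)[:2] for q in np.argwhere(mm)]);d=np.linalg.norm(Q-[.565,-.0495],axis=1)
    if n=="y top": Q=Q[d<.024]
    if n=="y dial":Q=Q[d>.033]
    c=Q.mean(0);s=np.linalg.svd(Q-c)[2][0];s*=np.sign(s[0]);print(n,len(Q),c,"dir",np.degrees(np.arctan2(s[1],s[0])),"from c",np.degrees(np.arctan2(*(c-[.565,-.0495])[::-1])))
cv2.imwrite("pics/k2.png",cv2.resize(im[max(v-60,0):v+60,u-70:u+70],None,fx=5,fy=5,interpolation=cv2.INTER_CUBIC))
E
python3 e.py
```

```text
[ 0.4973 -0.0567  0.2566] 7.2
323 115
y top 105 [ 0.57691492 -0.04848953] dir 5.342477788864768 from c 4.84749126870822
y dial 35 [ 0.60227757 -0.04631232] dir 3.05476616425 from c 4.887583790322174
red 59 [ 0.6168053  -0.04481497] dir 7.765175657599413 from c 5.167509483951486
```

View pics/k2.png

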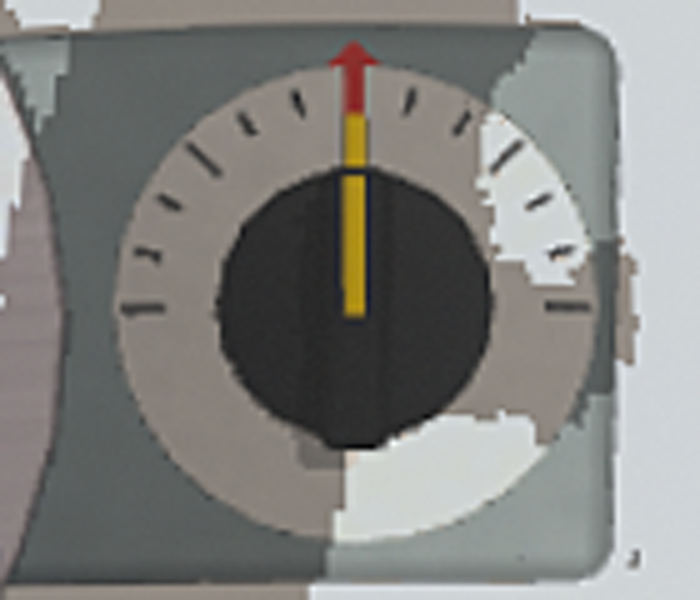

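The pointer stands on the red zero mark (crop (354,115)): pointer at 4.9–5.3°, mark at 5.2°. Next I'll fit the crate and bottles by their silhouettes.

```bash
cat > f.py <<'E'
from h import *
from scipy.optimize import minimize
F=[(robot.grab_frame(n),n) for n in ("scene","side","wrist")]
def P(f,n,X):
    if n!="wrist": return proj(f,X)
    K=np.array(f["K"]);Y=np.array(X)@cv2.Rodrigues(np.array(f["rvec"],float))[0].T+np.array(f["tvec"]).ravel()
    r=np.hypot(Y[:,0],Y[:,1]);th=np.arctan2(r,Y[:,2])
    return np.c_[K[0,2]+K[0,0]*th*Y[:,0]/r,K[1,2]+K[1,1]*th*Y[:,1]/r]
t=np.linspace(0,2*np.pi,32)
ring=lambda r,z:np.c_[r*np.cos(t),r*np.sin(t),0*t+z]
prof=dict(alcohol_bottle=[(32,0),(32,90),(24,130)],amber_bottle=[(27,0),(27,80),(19,95),(19,112)],spray_can=[(25,0),(25,95),(10,118)])
box=np.array([[x,y,z] for x in np.linspace(-82,82,9) for y in np.linspace(-82,82,9) for z in (0,40)])/1000.
def fit(name,p0,cams):
    M=[]
    for f,n in F:
        if n not in cams: continue
        r=robot.masks_of(name,f)
        if not r or r[0]["p"]<.3: continue
        m=r[0]["pixels"].astype(np.uint8);c=cv2.findContours(m,0,1)[0]
        h=cv2.convexHull(np.vstack([k for k in c if len(k)>10] or c))[:,0].astype(np.float32)
        cen=h.mean(0)
        pred=lambda p,f=f,n=n:cv2.convexHull(P(f,n,np.array((box@R.from_euler('z',p[2]).as_matrix().T+[p[0],p[1],.05]) if name=="crate" else np.vstack([ring(a/1e3,z/1e3) for a,z in prof[name]])+[p[0],p[1],0])).astype(np.float32))
        q=pred(p0)[:,0].mean(0);
        if np.hypot(*(q-cen))>25: print(name,n,"off",q,cen);continue
        M.append((n,h,pred))
    def cost(p,MM):
        s=0
        for n,h,pr in MM:
            q=pr(p);i=cv2.intersectConvexConvex(h,q)[0];s+=1-i/(cv2.contourArea(h)+cv2.contourArea(q)-i)
        return s/len(MM)
    k=3 if name=="crate" else 2
    for MM in ([M]+[[m] for m in M]):
        r=minimize(cost,p0[:k],args=(MM,),method="Nelder-Mead",options=dict(initial_simplex=np.array([p0[:k]]+[np.array(p0[:k])+np.eye(k)[i]*(.015 if i<2 else .1) for i in range(k)]),xatol=1e-4,fatol=1e-5))
        print(name,[m[0] for m in MM],np.round(r.x,4),round(r.fun,3))
fit("crate",[.5495,.134,.38],("scene","side","wrist"))
fit("amber_bottle",[.546,-.222],("scene","side","wrist"))
fit("spray_can",[.409,-.216],("scene","side","wrist"))
fit("alcohol_bottle",[.464,-.343],("scene","side","wrist"))
go(.546,-.222,.19,5)
E
python3 f.py
```

```text
crate wrist off [133.79112 109.10148] [160.07143 113.67857]
crate ['scene', 'side'] [0.5486 0.1349 0.3944] 0.055
crate ['scene'] [0.5482 0.1326 0.414 ] 0.033
crate ['side'] [0.5439 0.1378 0.3629] 0.058
amber_bottle wrist off [475.9435  154.11305] [146.2069  122.89655]
amber_bottle ['scene', 'side'] [ 0.5478 -0.2237] 0.186
amber_bottle ['scene'] [ 0.5511 -0.219 ] 0.253
amber_bottle ['side'] [ 0.5487 -0.2255] 0.112
spray_can ['scene', 'side', 'wrist'] [ 0.4102 -0.2165] 0.101
spray_can ['scene'] [ 0.4107 -0.2151] 0.049
spray_can ['side'] [ 0.4093 -0.2141] 0.072
spray_can ['wrist'] [ 0.4103 -0.2173] 0.154
alcohol_bottle ['scene', 'side', 'wrist'] [ 0.4645 -0.3354] 0.1
alcohol_bottle ['scene'] [ 0.4686 -0.332 ] 0.043
alcohol_bottle ['side'] [ 0.4666 -0.34  ] 0.152
alcohol_bottle ['wrist'] [ 0.463  -0.3385] 0.048
cur [ 0.4967 -0.0558  0.25  ] 5.0 q6 2.81 t 7.95 F [0.7 0.1 1. ] w 0.0852 row [-0.  0. -0.] [ 34.7 169.8  60. ]
```

Call:
{"fn": "step_arm", "kwargs": {"steps": [[[0,0,-8,10,40,0,0],[0,0,-16,20,80,0,0],[0,0,-24,30,120,0,0],[0,0,-32,40,160,20,0],[0,0,-40,51,163,40,0],[0,0,-48,51,163,60,0],[0,0,-56,51,163,60,0],[0,0,-64,51,163,60,0]]]}}

```text
clock: 8.75
eef_pos: [0.561, -0.2138, 0.1885]
tcp_rot: [0.823, 0.568, -0.001, -0.001]
contact_force: [0.1, -0.4, 0.1]
gripper_width: 0.0855
grip_force: 0.0
```

Call:
{"fn": "step_arm", "kwargs": {"steps": [[[0,0,-8,0,0,0,0],[0,0,-16,0,0,0,0],[0,0,-24,0,0,0,0],[0,0,-32,0,0,0,0],[0,0,-40,0,0,0,0],[0,0,-48,0,0,0,0],[0,0,-56,0,0,0,0],[0,0,-64,0,0,0,0]]]}}

```text
clock: 9.55
eef_pos: [0.5617, -0.2139, 0.1901]
tcp_rot: [0.396, 0.918, -0.0, 0.0]
contact_force: [-0.1, 0.3, -0.3]
gripper_width: 0.0855
grip_force: 0.0
```

```bash
python3 -c "
from h import *
go(.548,-.224,.059,157)
w=robot.grab_frame('wrist');cv2.imwrite('pics/w4.png',w['img'])
print([(r['p'],fonz(w,*r['at'],0)) for r in robot.spot_point('amber_bottle',w)[:2]])"
```

```text
cur [ 0.5617 -0.2139  0.1901] 133.3 q6 0.34 t 9.55 F [-0.1  0.3 -0.3] w 0.0855 row [ -0.    0.  -23.7] [  2.  -16.9 131.1]
[(0.89, array([ 0.54836928, -0.22110303,  0.        ]))]
```

View pics/w4.png

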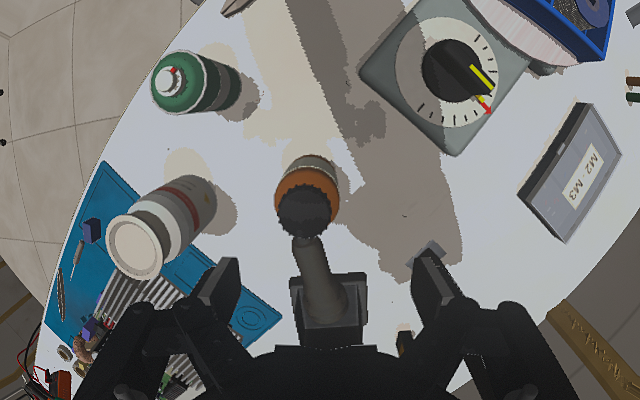

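The amber bottle stands at (307,200) between the fingers. The soldering-iron holder's horn ends right behind it at (303,240), so I'll triangulate its height.

```bash
python3 -c "
from h import *
w=robot.grab_frame('wrist');b=robot.grab_frame('side')
cv2.imwrite('pics/d5.png',cv2.resize(b['img'][110:220,280:420],None,fx=5,fy=5,interpolation=cv2.INTER_CUBIC))
for r1,c1 in ((240,303),(300,325),(283,345)):
  for r2,c2 in ((155,334),(153,330),(137,327)):
    print((r1,c1),(r2,c2),np.round(tri([fray(w,r1,c1),ray(b,r2,c2)]),3))
print([np.round(fonz(w,345,331,z),3) for z in (0,.08)])"
```

```text
(240, 303) (155, 334) [ 0.581 -0.238  0.093]
(240, 303) (153, 330) [ 0.584 -0.232  0.101]
(240, 303) (137, 327) [ 0.572 -0.204  0.166]
(300, 325) (155, 334) [ 0.638 -0.302  0.046]
(300, 325) (153, 330) [ 0.643 -0.299  0.05 ]
(300, 325) (137, 327) [ 0.618 -0.257  0.125]
(283, 345) (155, 334) [ 0.62  -0.26   0.075]
(283, 345) (153, 330) [ 0.625 -0.258  0.078]
(283, 345) (137, 327) [ 0.607 -0.229  0.142]
[array([ 0.725, -0.378,  0.   ]), array([ 0.67 , -0.323,  0.08 ])]
```

View pics/d5.png

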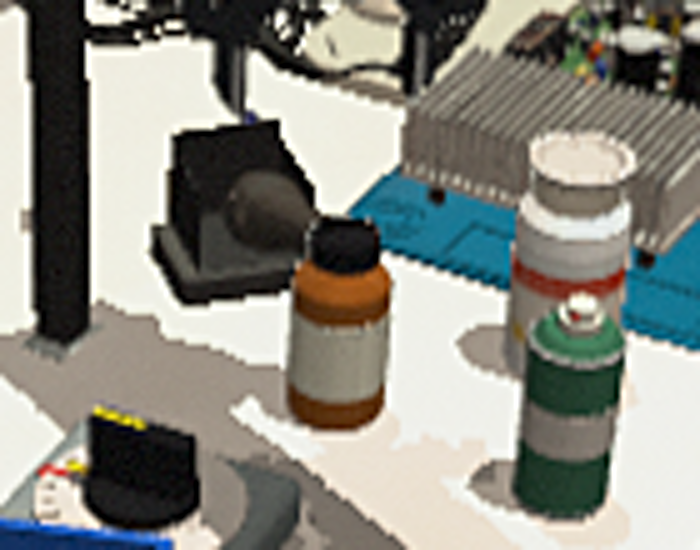

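Call:
{"fn": "step_arm", "kwargs": {"steps": [[[0,0,-8,1,-6,0,0],[0,0,-16,2,-12,0,0],[0,0,-23.7,2.5,-16,10,0],[0,0,-23.7,2.5,-16,40,0],[0,0,-23.7,2.5,-16,70,0],[0,0,-23.7,2.5,-16,100,0],[0,0,-23.7,2.5,-16,120,0],[0,0,-23.7,2.5,-16,127,0]]]}}

```text
clock: 10.55
eef_pos: [0.5462, -0.2218, 0.0598]
tcp_rot: [0.203, 0.979, 0.001, -0.003]
contact_force: [-0.4, -0.3, -0.6]
gripper_width: 0.0853
grip_force: 0.0
```

Call:
{"fn": "step_arm", "kwargs": {"steps": [[[0,0,0,0,0,0,0.2],[0,0,0,0,0,0,0.5],[0,0,0,0,0,0,1],[0,0,0,0,0,0,1],[0,0,0,0,0,0,1],[0,0,0,0,0,0,1]]]}}

```text
clock: 11.15
eef_pos: [0.5496, -0.2236, 0.0653]
tcp_rot: [0.202, 0.979, -0.001, 0.002]
contact_force: [-0.1, 0.1, 6.2]
gripper_width: 0.0523
grip_force: 63.5
```

```bash
python3 -c "
from h import *
go(.571,.186,.19,157)"
```

```text
cur [ 0.5496 -0.2236  0.0653] 156.7 q6 -0.09 t 11.15 F [-0.1  0.1  6.2] w 0.0523 row [-0.   0.2 -0.3] [ 142.2  384.5 -125.4]
```

Call:
{"fn": "step_arm", "kwargs": {"steps": [[[0,0,0,2,0,-20,1],[0,0,0,6,0,-50,1],[0,0,0,15,0,-85,1],[0,0,0,30,20,-115,1],[0,0,0,50,60,-125,1],[0,0,0,70,105,-125,1],[0,0,0,90,150,-125,1],[0,0,0,110,195,-125,1]]]}}

```text
clock: 11.95
eef_pos: [0.5237, 0.0013, 0.1876]
tcp_rot: [0.203, 0.979, -0.0, -0.0]
contact_force: [1.9, 0.6, -1.4]
gripper_width: 0.0521
grip_force: 63.2
```

Call:
{"fn": "step_arm", "kwargs": {"steps": [[[0,0,0,10,45,0,1],[0,0,0,20,90,0,1],[0,0,0,28,130,0,1],[0,0,0,32,160,0,1],[0,0,0,32,175,0,1],[0,0,0,32,185,0,1],[0,0,0,32,188,0,1],[0,0,0,32,188,0,1]]]}}

```text
clock: 12.75
eef_pos: [0.5696, 0.1841, 0.1878]
tcp_rot: [0.203, 0.979, -0.0, -0.0]
contact_force: [0.7, -0.1, -1.8]
gripper_width: 0.0521
grip_force: 63.3
```

```bash
cat > g.py <<'E'
from h import *
import sys
go(*[float(v) for v in sys.argv[1:5]])
if len(sys.argv)>5:
    w=robot.grab_frame('wrist');cv2.imwrite('pics/'+sys.argv[5],w['img'])
    for r in robot.spot_point("cell1",w)[:4]: print(round(r['p'],2),np.round(r["at"]),np.round(fonz(w,*r['at'],.055)[:2],4))
E
python3 g.py .571 .186 .121 157 w6.png
```

```text
cur [0.5696 0.1841 0.1878] 156.6 q6 0.61 t 12.75 F [ 0.7 -0.1 -1.8] w 0.0521 row [-0.1 -0.  -0.4] [-0.6  2.4 66.8]
0.82 [199. 208.] [0.5278 0.0822]
0.74 [199. 330.] [0.5729 0.186 ]
0.64 [135. 262.] [0.4978 0.156 ]
```

View pics/w6.png

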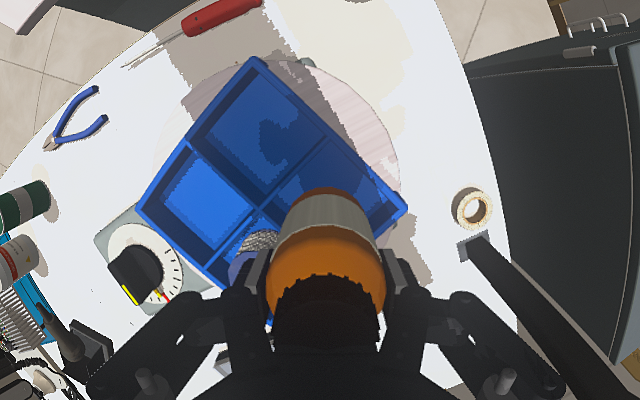

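The amber bottle hangs over the far cell. The free cell at (262,135) and the one at (208,199) agree with the model to about 1 mm. Lowering it now.

Call:
{"fn": "step_arm", "kwargs": {"steps": [[[0,0,0,-1,2.5,25,1],[0,0,0,-1,2.5,45,1],[0,0,0,-1,2.5,55,1],[0,0,0,-1,2.5,61,1],[0,0,0,-1,2.5,65,1],[0,0,0,-1,2.5,67,1],[0,0,0,-1,2.5,67,1],[0,0,0,-1,2.5,67,1]]]}}

```text
clock: 13.65
eef_pos: [0.572, 0.187, 0.122]
tcp_rot: [0.202, 0.979, 0.0, 0.001]
contact_force: [-0.2, -1.1, -1.1]
gripper_width: 0.0522
grip_force: 63.2
```

Call:
{"fn": "step_arm", "kwargs": {"steps": [[[0,0,0,0,0,1,1],[0,0,0,0,0,2,1],[0,0,0,0,0,2,1]]]}}

```text
clock: 13.95
eef_pos: [0.572, 0.1871, 0.1204]
tcp_rot: [0.202, 0.979, 0.0, 0.001]
contact_force: [-0.8, 0.5, 2.9]
gripper_width: 0.0521
grip_force: 63.6
```

Call:
{"fn": "step_arm", "kwargs": {"steps": [[[0,0,0,0,0,0,0.2],[0,0,0,0,0,0,0.1],[0,0,0,0,0,0,0.1],[0,0,0,0,0,-30,0.1],[0,0,0,0,0,-70,0.1],[0,0,0,10,-20,-110,0.1],[0,0,0,25,-60,-110,0],[0,0,0,40,-105,-110,0]]]}}

```text
clock: 14.75
eef_pos: [0.4939, 0.1062, 0.2313]
tcp_rot: [0.201, 0.98, 0.001, 0.002]
contact_force: [0.0, -1.2, -0.3]
gripper_width: 0.0857
grip_force: 0.0
```

```bash
python3 g.py .410 -.216 .22 157
```

```text
cur [0.4939 0.1062 0.2313] 156.8 q6 0.48 t 14.75 F [ 0.  -1.2 -0.3] w 0.0857 row [ 0.1  0.3 -0.2] [ -49.9 -329.2   10.8]
```

Call:
{"fn": "step_arm", "kwargs": {"steps": [[[0,0,0,-7,-45,0,0],[0,0,0,-14,-93,0,0],[0,0,0,-22,-142,0,0],[0,0,0,-29,-191,0,0],[0,0,0,-36,-240,0,0],[0,0,0,-43,-285,8,0],[0,0,0,-50,-329,15,0],[0,0,0,-50,-329,15,0]]]}}

```text
clock: 15.55
eef_pos: [0.4067, -0.2199, 0.2127]
tcp_rot: [0.206, 0.979, -0.001, -0.001]
contact_force: [-0.6, 0.5, -0.4]
gripper_width: 0.085
grip_force: 0.0
```

```bash
python3 g.py .410 -.216 .070 157; python3 -c "
from h import *
w=robot.grab_frame('wrist')
for n in ('spray_can','alcohol_bottle'): print(n,[(r['p'],np.round(fonz(w,*r['at'],0),4)) for r in robot.spot_point(n,w)[:2]])"
```

```text
cur [ 0.4067 -0.2199  0.2127] 156.2 q6 -0.22 t 15.55 F [-0.6  0.5 -0.4] w 0.085 row [-0.1 -0.1 -0.8] [ -1.6   5.1 142.7]
spray_can [(0.8, array([ 0.4065, -0.2183,  0.    ]))]
alcohol_bottle [(0.71, array([ 0.4696, -0.3364,  0.    ])), (0.52, array([0.3686, 0.307 , 0.    ]))]
```

Call:
{"fn": "step_arm", "kwargs": {"steps": [[[0,0,0,0,4,35,0],[0,0,0,0,4,75,0],[0,0,0,0,4,110,0],[0,0,0,0,4,132,0],[0,0,0,0,4,142,0],[0,0,0,0,4,142,0],[0,0,0,0,4,142,0.4],[0,0,0,0,4,142,1]]]}}

```text
clock: 16.5
eef_pos: [0.4118, -0.2125, 0.0742]
tcp_rot: [0.202, 0.979, -0.001, 0.002]
contact_force: [0.5, -0.2, -0.8]
gripper_width: 0.0587
grip_force: 0.0
```

Call:
{"fn": "step_arm", "kwargs": {"steps": [[[0,0,0,0,0,0,1],[0,0,0,0,0,0,1],[0,0,0,0,0,0,1],[0,0,0,0,0,0,1]]]}}

```text
clock: 16.9
eef_pos: [0.4116, -0.2133, 0.0746]
tcp_rot: [0.203, 0.979, -0.001, 0.002]
contact_force: [-1.0, -0.9, 5.8]
gripper_width: 0.0492
grip_force: 61.3
```

```bash
python3 g.py .498 .156 .20 157
```

```text
cur [ 0.4116 -0.2133  0.0746] 156.6 q6 -0.21 t 16.9 F [-1.  -0.9  5.8] w 0.0492 row [-0.1  0.2 -0.4] [  66.6  373.1 -126.3]
```

Call:
{"fn": "step_arm", "kwargs": {"steps": [[[0,0,0,0,0,-30,1],[0,0,0,0,0,-75,1],[0,0,0,5,20,-115,1],[0,0,0,15,65,-126,1],[0,0,0,23,112,-126,1],[0,0,0,30,160,-126,1],[0,0,0,38,208,-126,1],[0,0,0,46,256,-126,1]]]}}

```text
clock: 17.7
eef_pos: [0.4695, 0.0434, 0.1981]
tcp_rot: [0.203, 0.979, 0.0, 0.0]
contact_force: [1.6, -1.0, -1.8]
gripper_width: 0.049
grip_force: 62.5
```

Call:
{"fn": "step_arm", "kwargs": {"steps": [[[0,0,0,7,45,0,1],[0,0,0,14,80,0,1],[0,0,0,20,105,0,1],[0,0,0,20,115,0,1],[0,0,0,20,117,0,1],[0,0,0,20,117,0,1]]]}}

```text
clock: 18.3
eef_pos: [0.4974, 0.1561, 0.1979]
tcp_rot: [0.203, 0.979, -0.0, -0.0]
contact_force: [-1.0, -0.9, -2.2]
gripper_width: 0.0491
grip_force: 62.6
```

```bash
python3 g.py .498 .156 .131 157
```

```text
cur [0.4974 0.1561 0.1979] 156.6 q6 0.58 t 18.3 F [-1.  -0.9 -2.2] w 0.0491 row [-0.1 -0.  -0.4] [-0.6  0.3 66.9]
```

Call:
{"fn": "step_arm", "kwargs": {"steps": [[[0,0,0,-0.5,0,25,1],[0,0,0,-0.5,0,45,1],[0,0,0,-0.5,0,57,1],[0,0,0,-0.5,0,63,1],[0,0,0,-0.5,0,66,1],[0,0,0,-0.5,0,67,1],[0,0,0,-0.5,0,67.5,1],[0,0,0,-0.5,0,67.5,1]]]}}

```text
clock: 19.1
eef_pos: [0.4985, 0.1567, 0.1315]
tcp_rot: [0.202, 0.979, 0.0, 0.001]
contact_force: [-1.2, -0.0, -1.3]
gripper_width: 0.049
grip_force: 62.6
```

Call:
{"fn": "step_arm", "kwargs": {"steps": [[[0,0,0,0,0,1,1],[0,0,0,0,0,2,1],[0,0,0,0,0,2,1]]]}}

```text
clock: 19.4
eef_pos: [0.4984, 0.1567, 0.1296]
tcp_rot: [0.202, 0.979, 0.0, 0.001]
contact_force: [-0.9, -0.4, 2.1]
gripper_width: 0.0488
grip_force: 62.8
```

Call:
{"fn": "step_arm", "kwargs": {"steps": [[[0,0,0,0,0,0,0.3],[0,0,0,0,0,0,0.2],[0,0,0,0,0,0,0.15],[0,0,0,0,0,-30,0.15],[0,0,0,0,0,-70,0.15],[0,0,0,0,-20,-105,0.1],[0,0,0,-10,-60,-105,0],[0,0,0,-30,-105,-105,0]]]}}

```text
clock: 20.2
eef_pos: [0.4844, 0.0484, 0.236]
tcp_rot: [0.2, 0.98, 0.001, 0.002]
contact_force: [1.5, -0.1, -0.6]
gripper_width: 0.0854
grip_force: 0.0
```

```bash
python3 g.py .466 -.337 .22 157
```

```text
cur [0.4844 0.0484 0.236 ] 156.9 q6 0.37 t 20.2 F [ 1.5 -0.1 -0.6] w 0.0854 row [ 0.1  0.2 -0.1] [-134.3 -361.7   15.8]
```

Call:
{"fn": "step_arm", "kwargs": {"steps": [[[0,0,0,-16,-45,0,0],[0,0,0,-33,-90,0,0],[0,0,0,-50,-135,0,0],[0,0,0,-67,-180,0,0],[0,0,0,-84,-225,0,0],[0,0,0,-100,-270,0,0],[0,0,0,-117,-315,5,0],[0,0,0,-134,-361,10,0]]]}}

```text
clock: 21.0
eef_pos: [0.4637, -0.3383, 0.2238]
tcp_rot: [0.202, 0.979, -0.0, 0.001]
contact_force: [1.9, -0.0, 0.7]
gripper_width: 0.0857
grip_force: 0.0
```

Call:
{"fn": "step_arm", "kwargs": {"steps": [[[0,0,0,0,0,0,0],[0,0,0,0,0,0,0]]]}}

```text
clock: 21.2
eef_pos: [0.4632, -0.3371, 0.2226]
tcp_rot: [0.204, 0.979, 0.001, -0.001]
contact_force: [0.0, 0.5, 0.3]
gripper_width: 0.0855
grip_force: 0.0
```

```bash
python3 g.py .466 -.337 .076 157; python3 -c "
from h import *
w=robot.grab_frame('wrist');cv2.imwrite('pics/w8.png',w['img'])
a=robot.grab_frame('side')
for n in ('alcohol_bottle',): print(n,[(r['p'],np.round(fonz(w,*r['at'],0),4)) for r in robot.spot_point(n,w)[:2]])"
```

```text
cur [ 0.4632 -0.3371  0.2226] 156.5 q6 -0.34 t 21.2 F [0.  0.5 0.3] w 0.0855 row [ 0.1 -0.1 -0.5] [ -2.8   1.  146.6]
alcohol_bottle [(0.61, array([ 0.4653, -0.3326,  0.    ]))]
```

View pics/w8.png

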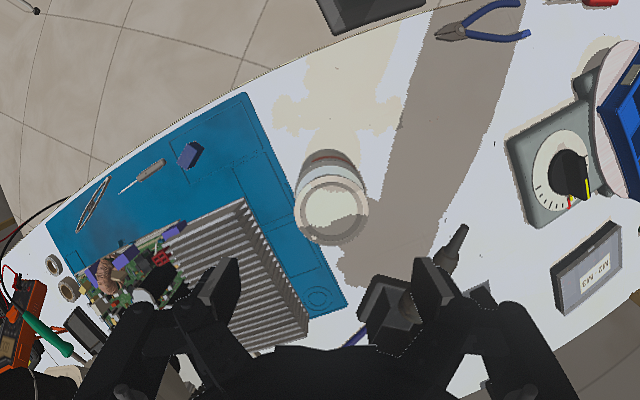

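The alcohol bottle is centred at (333,210). The heatsink's near edge runs from (245,205) to (310,330), and the iron holder is at (400,310). Checking the finger clearance.

```bash
python3 -c "
from h import *
w=robot.grab_frame('wrist')
p=np.array([.465,-.336]);u=R.from_euler('z',157,degrees=True).apply([1,0,0])[:2];v=np.array([u[1],-u[0]])
for r,c in ((205,245),(262,277),(330,310),(280,365),(232,462)):
  for z in (.03,.07):
    q=fonz(w,r,c,z)[:2]-p;print((r,c),z,'tool x,y mm',np.round([q@u*1000,q@v*1000]))"
```

```text
(205, 245) 0.03 tool x,y mm [-27. -90.]
(205, 245) 0.07 tool x,y mm [-14. -79.]
(262, 277) 0.03 tool x,y mm [-99. -58.]
(262, 277) 0.07 tool x,y mm [-77. -51.]
(330, 310) 0.03 tool x,y mm [-205.  -22.]
(330, 310) 0.07 tool x,y mm [-170.  -19.]
(280, 365) 0.03 tool x,y mm [-124.   48.]
(280, 365) 0.07 tool x,y mm [-99.  42.]
(232, 462) 0.03 tool x,y mm [-63. 166.]
(232, 462) 0.07 tool x,y mm [-45. 145.]
```

Call:
{"fn": "step_arm", "kwargs": {"steps": [[[0,0,0,-1.5,2,35,0],[0,0,0,-1.5,2,75,0],[0,0,0,-1.5,2,105,0],[0,0,0,-1.5,2,125,0],[0,0,0,-1.5,2,136,0],[0,0,0,-1.5,2,140,0],[0,0,0,-1.5,2,142,0],[0,0,0,-1.5,2,142,0]]]}}

```text
clock: 22.2
eef_pos: [0.4669, -0.3354, 0.083]
tcp_rot: [0.202, 0.979, -0.001, 0.001]
contact_force: [0.0, -0.2, 0.5]
gripper_width: 0.0853
grip_force: 0.0
```

Call:
{"fn": "step_arm", "kwargs": {"steps": [[[0,0,0,0,0,3,0],[0,0,0,0,0,5,0],[0,0,0,0,0,5,0.1],[0,0,0,0,0,5,0.5],[0,0,0,0,0,5,1],[0,0,0,0,0,5,1],[0,0,0,0,0,5,1],[0,0,0,0,0,5,1]]]}}

```text
clock: 23.0
eef_pos: [0.4666, -0.3355, 0.0774]
tcp_rot: [0.202, 0.979, -0.0, 0.001]
contact_force: [0.9, 0.2, 4.4]
gripper_width: 0.0606
grip_force: 65.9
```

```bash
python3 g.py .5275 .082 .20 157
```

```text
cur [ 0.4666 -0.3355  0.0774] 156.7 q6 -0.33 t 23.0 F [0.9 0.2 4.4] w 0.0606 row [-0.   0.1 -0.3] [ 109.3  407.4 -122.9]
```

Call:
{"fn": "step_arm", "kwargs": {"steps": [[[0,0,0,0,0,-25,1],[0,0,0,0,0,-65,1],[0,0,0,5,15,-105,1],[0,0,0,15,55,-123,1],[0,0,0,28,102,-123,1],[0,0,0,40,148,-123,1],[0,0,0,52,194,-123,1],[0,0,0,64,240,-123,1]]]}}

```text
clock: 23.8
eef_pos: [0.5012, -0.0874, 0.1978]
tcp_rot: [0.203, 0.979, 0.0, -0.002]
contact_force: [1.0, -0.3, -2.6]
gripper_width: 0.0606
grip_force: 66.3
```

Call:
{"fn": "step_arm", "kwargs": {"steps": [[[0,0,0,12,46,0,1],[0,0,0,24,90,0,1],[0,0,0,35,130,0,1],[0,0,0,43,155,0,1],[0,0,0,45,165,0,1],[0,0,0,45,167,0,1],[0,0,0,45,167,0,1]]]}}

```text
clock: 24.5
eef_pos: [0.5268, 0.0811, 0.1986]
tcp_rot: [0.202, 0.979, -0.001, -0.001]
contact_force: [0.1, -0.1, -1.8]
gripper_width: 0.061
grip_force: 66.4
```

```bash
python3 g.py .5275 .082 .134 157
```

```text
cur [0.5268 0.0811 0.1986] 156.6 q6 0.44 t 24.5 F [ 0.1 -0.1 -1.8] w 0.061 row [-0.1 -0.1 -0.4] [-0.4  1.2 64.6]
```

Call:
{"fn": "step_arm", "kwargs": {"steps": [[[0,0,0,0,0.5,20,1],[0,0,0,0,0.5,35,1],[0,0,0,0,0.5,47,1],[0,0,0,0,0.5,55,1],[0,0,0,0,0.5,60,1],[0,0,0,0,0.5,63,1],[0,0,0,0,0.5,64,1],[0,0,0,0,0.5,64,1]]]}}

```text
clock: 25.3
eef_pos: [0.5277, 0.0824, 0.1361]
tcp_rot: [0.202, 0.979, 0.0, 0.0]
contact_force: [0.3, -0.6, -1.6]
gripper_width: 0.061
grip_force: 66.3
```

Call:
{"fn": "step_arm", "kwargs": {"steps": [[[0,0,0,0,0,1,1],[0,0,0,0,0,2,1],[0,0,0,0,0,2,1]]]}}

```text
clock: 25.6
eef_pos: [0.5275, 0.0824, 0.1337]
tcp_rot: [0.202, 0.979, 0.0, 0.0]
contact_force: [-0.3, 0.3, -1.9]
gripper_width: 0.0611
grip_force: 66.3
```

Call:
{"fn": "step_arm", "kwargs": {"steps": [[[0,0,0,0,0,1,1],[0,0,0,0,0,2,1],[0,0,0,0,0,2,1]]]}}

```text
clock: 25.9
eef_pos: [0.5278, 0.0823, 0.1324]
tcp_rot: [0.202, 0.979, 0.0, 0.001]
contact_force: [-0.4, -0.9, 1.2]
gripper_width: 0.0609
grip_force: 66.8
```

Call:
{"fn": "step_arm", "kwargs": {"steps": [[[0,0,0,0,0,0,0.15],[0,0,0,0,0,0,0.05],[0,0,0,0,0,0,0.05],[0,0,0,0,0,0,0.05],[0,0,0,0,0,-25,0.05],[0,0,0,0,0,-65,0.05],[0,0,0,0,0,-105,0.05],[0,0,0,20,-40,-115,0]]]}}

```text
clock: 26.7
eef_pos: [0.4981, 0.0547, 0.2509]
tcp_rot: [0.201, 0.98, 0.001, 0.005]
contact_force: [0.8, -1.4, 1.1]
gripper_width: 0.0854
grip_force: 0.0
```

Call:
{"fn": "step_arm", "kwargs": {"steps": [[[0,0,0,10,-45,0,0],[0,0,0,20,-90,0,0],[0,0,0,30,-135,0,0],[0,0,0,30,-150,0,0],[0,0,0,30,-150,0,0]]]}}

```text
clock: 27.2
eef_pos: [0.4055, -0.0739, 0.247]
tcp_rot: [0.204, 0.979, -0.0, 0.001]
contact_force: [0.2, 0.7, 0.3]
gripper_width: 0.0857
grip_force: 0.0
```

```bash
python3 -c "
from h import *
b=robot.grab_frame('side');w=robot.grab_frame('wrist')
A=cv2.resize(b['img'][110:310,210:410],(500,500));cv2.imwrite('pics/fin.png',cv2.resize(np.vstack([np.hstack([A,cv2.resize(w['img'],(800,500))])]),(800,308)))
o=robot.get_obs();print(o['clock'],o['eef_pos'])
for n,z in (('alcohol_bottle',.055),('amber_bottle',.055),('spray_can',.055),('solder_spool',.055)):
  print(n,[(round(r['p'],2),np.round(onz(b,*r['at'],z)[:2],3)) for r in robot.spot_point(n,b)[:1]])
cv2.imwrite('pics/fin.png',cv2.resize(b['img'][110:310,210:410],(600,600),interpolation=cv2.INTER_CUBIC))"
```

```text
27.3 [ 0.40644428 -0.07226877  0.24674265]
alcohol_bottle []
amber_bottle [(0.78, array([0.57 , 0.189]))]
spray_can [(0.68, array([0.501, 0.145]))]
solder_spool [(0.66, array([0.604, 0.107]))]
```

View pics/fin.png

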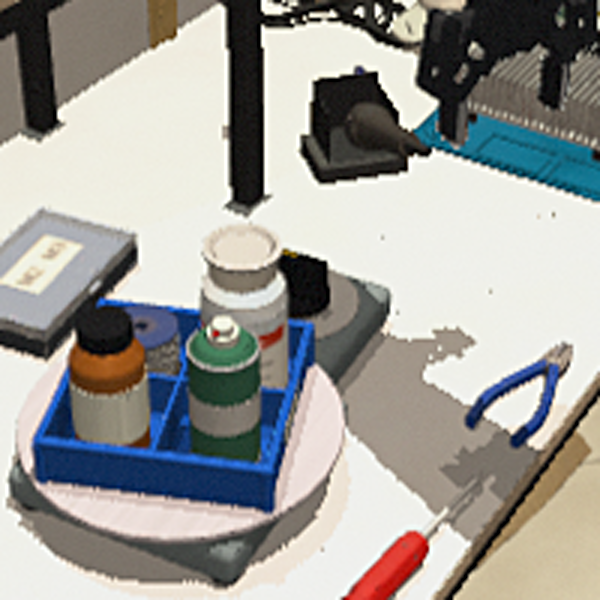

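The amber bottle (110,380), the spray can (225,390) and the alcohol bottle (245,300) stand upright, one to a cell. The spool is still in its cell, the tools are undisturbed, and the arm is clear. I'll let the arm settle for a moment and re-check the knob.

Call:
{"fn": "step_arm", "kwargs": {"steps": [[[0,0,0,0,0,0,0],[0,0,0,0,0,0,0],[0,0,0,0,0,0,0]]]}}

```text
clock: 27.8
eef_pos: [0.4064, -0.072, 0.2465]
tcp_rot: [0.202, 0.979, 0.0, -0.0]
contact_force: [0.1, 0.6, -0.2]
gripper_width: 0.0852
grip_force: 0.0
```

```bash
python3 e.py && python3 -c "
from rig import robot
print(robot.sign_off())"
```

```text
[ 0.4063 -0.0721  0.2466] 27.85
390 281
y top 57 [ 0.57677972 -0.04865925] dir 6.040723404696243 from c 4.082413026139698
y dial 58 [ 0.61181166 -0.04932118] dir 5.989678263284882 from c 0.21886860780188913Traceback (most recent call last):
  File "e.py", line 13, in <module>
    Q=np.array([fonz(w,*q,z)[:2] for q in np.argwhere(mm)]);d=np.linalg.norm(Q-[.565,-.0495],axis=1)
                                                                             ~^~~~~~~~~~~~~~
ValueError: operands could not be broadcast together with shapes (0,) (2,)
```

```bash
python3 -c "
from rig import robot
print(robot.sign_off())"
```

```text
the job is handed in; nothing more can be done
None
```

The job is handed in at about 28 s: the tare pointer was set on zero first, then the three bottles were set down upright, one in each free cell, and in the last picture the spool was in its cell and the screwdriver and cutter looked undisturbed; the red mark and the screw dish were out of sight in the final check, but the pointer read within about 1° of where I left it.

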